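# Hang up the jig's dust cover and hold a driver module down in the programming jig

### The job

Get the driver module ready for programming: take the red dust cover off the programming jig and hang it by its handle on the jig's double hook. Then lay the module (green frame, dark heat sink, turned the way it lies now) on the jig's grey spring plate and press it diagonally into its corner, so that it bears firmly on the back fence with its end against the side stop and the spring plate fully down; finish while still holding it pressed there. Use hand pressure, not brute force, and leave the cutters, the dish and the roll of tape beside the jig alone.

Things in the scene. Friction and masses are not known exactly. Their poses are not given: they have to be found in the camera images.
- jig: programming jig, fixed to the bench (its place and yaw vary): aluminium base 160 x 335 x 14 mm; origin at the base's centre on the bench, x to the back (away from the robot at yaw 0), y to the left, z up. Left half: black probe block with the grey spring plate (80 x 128 mm) on it, plate centre at x 0, y 85 mm, its top 40 mm above the bench when up. Right half: grey pod 100 x 96 mm, 42 mm high, centred at y -115 mm, and above it the double hook.
- carrier (a joint): travel of the jig's grey spring plate (m): 0 = up (its top 40 mm above the bench), 0.004 = fully down on its end stop (top 36 mm). Springs push it up: 3 N at the top, 9 N at the bottom (the module and the plate rub, so once the plate is down part of a sideways push goes into friction before it reaches the fence).
- fence: back fence of the jig: steel bar 120 mm long (jig y), 12 mm thick, its top 10 mm above the raised spring plate (50 mm above the bench). Origin on its front face (facing jig -x) at the height of the raised plate's top; the module's long edge goes against this face.
- stop: side stop of the jig: steel block 44 mm (jig x) by 12 mm, its top 10 mm above the raised spring plate, at the plate's right end. Origin on its left face (facing jig +y) at the height of the raised plate's top; the module's short edge goes against this face.
- nest_corner (a point): the point where the planes of the fence's front face and the stop's left face meet, at the height of the raised spring plate's top; axes as the jig's. The plate lies to its -x and +y.
- hook: double hook of the jig; its body frame is the jig's, shifted 115 mm to the right (jig -y). Upright at the back at jig x 67 to 73 mm, 159 mm high; two steel prongs of 7 mm diameter, at 29 mm to either side of the middle, run from it to jig -x, dip, and turn up at their tips at jig x -22 mm (highest point 161 mm above the bench).
- hook_seat (a point): where the middle of the cover's handle bar comes to rest on the hook: midway between the two prongs, over their dip, 148.5 mm above the bench, at jig x 8 mm, 30 mm behind the prong tips; axes as the jig's. The undersides of the prongs are 136 mm above the bench there. A thing hung there comes in from the prong tips' side (jig -x) with the bar above the tips, then goes down.
- cover: red dust cover lying on the spring plate, about 100 g: plate 60 (x) x 108 (y) x 9 mm, origin at the centre of its underside, with a steel bar handle on top.
- cover_handle (a point): middle of the cover's handle: round bar of 10 mm diameter along the cover's y, 58 mm above the cover's underside, standing free for 76 mm between two uprights at y +-43 mm; 44 mm clear height below the bar. Axes as the cover's.
- module_sink_centre (a point): centre of the module's dark finned heat sink, which is the place to grip: 36 (x) x 50 (y) mm, from 5 to 40 mm above the module's underside (this point is 22.5 mm above it). The module is a circuit board in a green frame 68 (x) x 116 (y) mm, 9 mm high, centred under the heat sink, about 180 g; small parts on the board reach 18 mm above the underside near its ends. Its +x long edge goes to the fence, its -y short edge to the stop. Axes as the module's, z up.
- module_corner (a point): corner of the module's frame that goes into the corner between fence and stop: the +x, -y corner, on the underside. Axes as the module's.
- module: the module as a whole; origin at the centre of the underside of its frame, axes as above.
- cutters: side cutters with red handles, 50 x 131 mm, lying on the bench: leave alone. Origin at the centre of the underside.
- dish: small black parts dish, 67 mm across, 24 mm high: leave alone. Origin at the centre of the underside.
- tape: roll of black tape, 62 mm across, 19 mm high: leave alone. Origin at the centre of the underside.

How it is judged (in metres and radians):
On the way:
1. the dust cover hangs by its handle on the double hook, let go (contact force between cover and hook above 0.3 N and distance between cover_handle and hook_seat below 0.03 m and angle between cover's own z axis and vertical below 0.4 rad and contact force between the fingers and cover below 0.1 N), for 0.3 s.
At the end, for the whole second after the job is handed in: Still held at the end: module flat and square to the fence within 2 degrees, over 2 N against the fence and within 2 mm of it, within 2 mm of the stop, spring plate at least 3.2 of 4 mm down; cover hanging untouched by its handle in the double hook. All through the last second (contact force between cover and hook above 0.3 N and distance between cover_handle and hook_seat below 0.03 m and angle between cover's own z axis and vertical below 0.4 rad and contact force between the arm and cover below 0.1 N and contact force between module and fence above 2 N and value of joint carrier above 0.0032 m and x of module_corner in the frame of nest_corner above -0.002 m and y of module_corner in the frame of nest_corner below 0.002 m and z of module_corner in the frame of nest_corner below -0.0025 m and angle between the y axis of module and the y axis of jig, either way round below 0.035 rad and angle between module's own z axis and vertical below 0.035 rad and contact force between the fingers and module above 2 N and linear speed of module below 0.01 m/s); the arm keeps its last pose, push and grip.
It fails at once if the module is forced into the jig with more than 80 N (contact force between module and jig above 80 N).
It fails at once if the cutters, the dish or the tape are moved (distance of any of cutters, dish, tape from where it was at the start of the episode above 0.03 m).
It also fails if it takes over 51 s, if anything falls off the work surface, if the arm or the gripper's body presses on something with over 40 N, if the wrist force passes 120 N, or if a joint passes its speed limit or range.

### The arm

A 6-joint arm with a two-finger parallel gripper is mounted at the origin on a cart in front of the work surface, level with it; the furniture and walls round the work are solid. World frame = base frame: x ahead of the robot, y to its left, z up, the work surface at z = 0. Lengths are in m, angles in degrees, forces in N, time in s.
With the tool pointing down it reaches from about 0.35 to 0.875 m from the base axis. Payload 4.2 kg.
Tool frame: the origin (TCP) lies at the centre of the arm's flange, where the gripper is bolted on; the fingertips stand 182 mm ahead of it and the grasp point (between the pads) lies 164 mm ahead of it (r.nose_length is the distance from the TCP to the fingertips, in m); z points along the fingers, y is the line along which they close (so a half turn about z gives the same grasp; the last joint's range is limited). The gripper opens to 87 mm and grips with 3 to 60 N. Pads are 19 mm wide; open, the fingers measure 117 mm over their backs; the gripper's body (75 mm by 190 mm) begins 51 mm behind the grasp point.
Start: joints at [-53.938, 22.042, 0.453, 0, -68.411, -14.817], TCP at [0.226, -0.582, 0.405] pointing down, gripper open.
Joint ranges: [-179.83, 179.83], [-69.29, 118.12], [-61.27, 80.66], [-181.25, 117.63], [-171.15, -9.14], [-177.46, 177.46]. Speed limits (degrees/s): [159.86, 159.86, 180, 180, 180, 180].

### API

Orientations are given as a 3x3 rotation matrix whose columns are the frame's x, y, z axes.
In Python, from station import r, vision gives the robot as it stands. The module is installed in compiled form; this text tells all that it offers.
- The arm moves only by the shell command python3 -m creep 'ROWS'. ROWS is JSON, a list of rows, each a list of 7 numbers: the opening, from -1 (shut) to 1 (fully open), then the shift along the tool's x, y, z in mm, then the turn, a rotation vector about the tool's x, y, z in degrees. A call has 1 to 8 rows; each row is the pose to reach, as a shift and turn from the pose commanded when the call began, along the tool's axes at that moment; what a row does not reach only later rows make up. A row lasts 1/12 s, in which the tool goes at most 41.7 mm and 7.16 degrees, less where a joint would pass 70% of its speed; a pose out of reach is approached as far as the arm can. A call with a gripper value outside its range is refused whole. The fingers move at their own pace and stop on an object; the grip force is fixed at half the most. Time passes only in rows, so rows that repeat a pose let the fingers close. It gives the time, the measured TCP pose, the force, the opening and the grip force at its end, in the units of the state.
- r.sense(): the state, without advancing time (a new reading comes with each control period).
- vision.capture(name): name is "scene" or "side" or "wrist"; returns (picture, depth): 400x640x3 uint8, red, green, blue; 400x640 float32, m along the optical axis (not along the pixel's ray), 0 where there is no reading.
- vision.camera_model(name): a dict with "vertical_fov" (degrees; the focal length in pixels is half the picture's height over the tangent of half this angle, whatever the lens; pixels are square), "cx", "cy" (the principal point, pixels), "extrinsics" (4x4, takes a point from camera to world coordinates); the wrist camera has in their place "mount" (4x4, takes a point from camera to tool coordinates, whose origin is the TCP and whose axes are the flange's). Camera axes: x right, y down, z forward; pixel columns grow to the right and rows downward; lengths in m; the calibration is good to about 2 mm. A picture is of the moment at which its call begins: read the wrist's pose just before it. camera_model takes no time and is no camera call.
- r.finish_job(): hands the job in; it is judged then, once.
Trained networks look in the newest picture that a camera, given by its name, has taken for a name from the list of things; names that differ only in an ending like _2 or _b are one class to them, and where a whole thing is asked for, a point or a joint stands for the part that bears it (a point fixed in the world has none). Each returns a list of dicts, best first, with "conf" (0 to 1); they miss things now and then, are a little off and sometimes report something else, mostly with a low value. They report only what shows in the picture. A call takes as long as a camera call.
- vision.find_in(camera, thing): "uv" ([column, row] in pixels, amid what is visible of it).
- vision.cut_out(camera, thing): "region" (400x640 bool, what is visible of it) and "uv" ([column, row] in pixels, amid what is visible of it).
The state is a dict: "time_s": time; "joints": joint angles; "joint_velocities": joint speeds; "effort": joint torques, N m; "tcp_pos": TCP position; "ee_rot": TCP orientation; "wrist_force": force on the tool from outside, world axes, zero at the start; "moment": the same for the moment, N m; "gripper_width": opening from 0.0 (shut) to 1.0 (fully open); "gripper_force": force on a finger pad.
Only numpy, scipy, OpenCV 4.12 (cv2) and the standard library are available. Lean on these libraries where they do the work, as an engineer would, in place of code of your own. Each camera call takes 0.05 s, during which the arm holds its last target. There are 200 camera calls.

## Working session

There is one attempt and no reset: what is moved stays moved. The work goes in short steps, Python scripts to look and compute and a shell command to move; the robot and the scene stay as the last step left them, time stands still between calls to the robot, and variables do not carry over. Pictures are saved under pics/ and viewed, at most 10 in all, crops included, and the job is handed in when it is done.

```bash
mkdir -p pics; cat > h.py <<'E'
import numpy as np, cv2
from station import r, vision
def model(n):
    m=vision.camera_model(n); f=200/np.tan(np.radians(m["vertical_fov"])/2)
    if "extrinsics" in m: T=np.array(m["extrinsics"])
    else:
        s=r.sense(); W=np.eye(4); W[:3,:3]=s["ee_rot"]; W[:3,3]=s["tcp_pos"]; T=W@np.array(m["mount"])
    return f,m["cx"],m["cy"],T
def cloud(n,d,M):
    f,cx,cy,T=M; v,u=np.mgrid[:400,:640]
    P=np.stack([(u-cx)/f*d,(v-cy)/f*d,d],-1)
    return P@T[:3,:3].T+T[:3,3]
def look(n,save=None):
    M=model(n); p,d=vision.capture(n); d=np.array(d)
    if save: cv2.imwrite(f"pics/{save}.png",p[:,:,::-1])
    return p,d,cloud(n,d,M),M
E
python3 - <<'E'
from h import *
np.set_printoptions(precision=4,suppress=True)
print(r.sense()["ee_rot"])
P={}
for n in("scene","side"):
    p,d,C,M=look(n,n); P[n]=C
    print(n,M[3])
    for t in("jig","cover","cover_handle","module","module_sink_centre","fence","stop","hook","cutters","dish","tape"):
        for o in vision.cut_out(n,t)[:1]:
            m=o["region"]&(d>0); X=C[m]
            if len(X)<5: continue
            print(t,round(o["conf"],2),np.round(o["uv"]),m.sum(),np.median(X,0),np.percentile(X,2,0),np.percentile(X,98,0))
E
```

```text
[[-0.9321 -0.3622 -0.0009]
 [-0.3622  0.9321  0.002 ]
 [ 0.0001  0.0022 -1.    ]]
scene [[-0.8325 -0.3044  0.463   0.0193]
 [-0.5538  0.4852 -0.6767  0.7539]
 [-0.0187 -0.8197 -0.5724  0.7435]
 [ 0.      0.      0.      1.    ]]
jig 0.77 [322. 219.] 4492 [ 0.5322 -0.0538  0.0217] [ 0.4754 -0.1824  0.0104] [0.6309 0.1371 0.1546]
cover_handle 0.89 [298. 222.] 853 [0.5544 0.0618 0.0534] [0.5271 0.0089 0.0458] [0.5857 0.1111 0.1065]
module 0.67 [226. 305.] 1537 [0.5466 0.3345 0.0125] [0.5072 0.2706 0.0035] [0.6034 0.3832 0.0441]
module_sink_centre 0.97 [225. 305.] 1463 [0.5465 0.3364 0.0127] [0.5082 0.2724 0.0048] [0.6016 0.3832 0.0441]
fence 0.72 [275. 226.] 135 [0.5988 0.0905 0.0514] [0.5916 0.0114 0.0295] [0.6181 0.119  0.0551]
stop 0.64 [315. 218.] 35 [ 0.548  -0.004   0.0528] [ 0.5394 -0.0114  0.0473] [ 0.5602 -0.0002  0.0564]
hook 0.75 [322. 161.] 558 [ 0.6185 -0.1446  0.1412] [ 0.53   -0.4125  0.0044] [ 0.7547 -0.1091  0.1633]
cutters 0.58 [357. 278.] 396 [0.3644 0.093  0.0132] [0.3088 0.0408 0.0037] [0.4119 0.1254 0.0168]
dish 0.7 [219. 265.] 449 [0.6542 0.2487 0.0198] [0.627  0.
[... 671 characters left out ...]
09]
module_sink_centre 0.66 [301. 318.] 1335 [0.5531 0.3446 0.0104] [0.5084 0.2801 0.0028] [0.6014 0.3899 0.041 ]
fence 0.49 [293. 234.] 128 [0.5985 0.0681 0.0496] [0.591  0.0059 0.038 ] [0.6045 0.1218 0.0526]
stop 0.53 [268. 288.] 487 [0.6561 0.2531 0.0166] [ 0.627   0.2176 -0.0001] [0.6844 0.2785 0.0204]
hook 0.56 [296. 173.] 375 [ 0.6157 -0.1384  0.1386] [ 0.5292 -0.495  -0.0009] [ 0.6497 -0.1064  0.1591]
cutters 0.46 [311. 231.] 588 [0.5548 0.0772 0.0498] [0.5291 0.0105 0.0416] [0.585  0.115  0.1031]
dish 0.67 [305. 320.] 1369 [0.552  0.3436 0.0101] [0.5058 0.2758 0.0019] [0.6013 0.3871 0.0409]
tape 0.73 [264. 287.] 468 [0.6552 0.2543 0.0167] [0.6275 0.2196 0.    ] [0.6819 0.2785 0.0205]
```

View pics/scene.png

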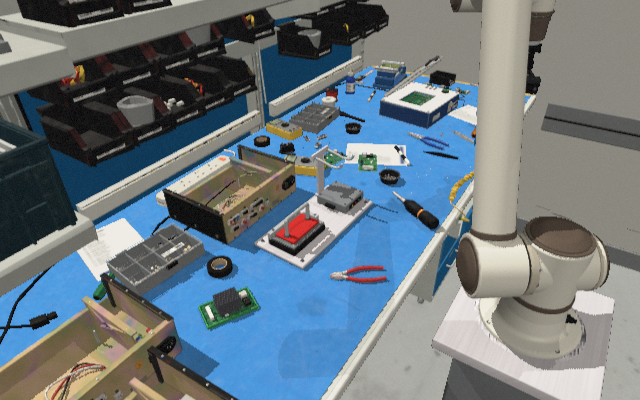

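View pics/side.png

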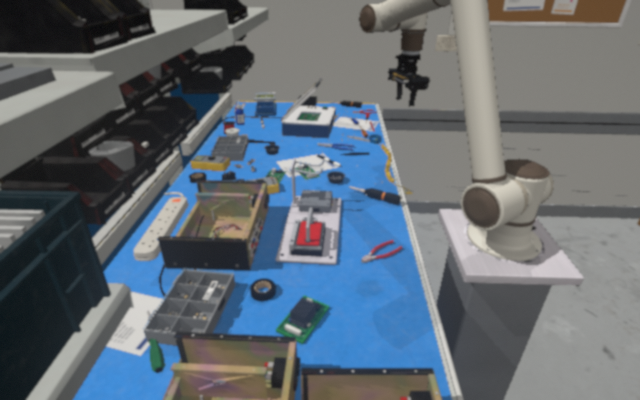

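Scene: jig amid (315,230) with red cover at (300,230), hook at (322,165), module at (230,307), tape at (219,267), cutters at (358,274). The side view is blurred but agrees with these positions. Next I'll go above the jig for a wrist look.

```bash
python3 -m creep '[[1,-239,213,0,0,0,-57],[1,-239,213,0,0,0,-57],[1,-239,213,0,0,0,-57],[1,-239,213,0,0,0,-57],[1,-239,213,0,0,0,-57],[1,-239,213,0,0,0,-57],[1,-239,213,0,0,0,-57],[1,-239,213,0,0,0,-57]]'
python3 - <<'E'
from h import *
np.set_printoptions(precision=4,suppress=True)
s=r.sense();R=np.array(s["ee_rot"]);print(s["time_s"],s["tcp_pos"],R)
print(np.array(vision.camera_model("wrist")["mount"]))
a=np.degrees(np.arctan2(R[1,1],R[0,1]));print(a, (R.T@(np.array([.515,.06,.405])-s["tcp_pos"]))*1000)
E
```

```text
time_s: 1.87
tcp_pos: [0.3727, -0.2948, 0.4052]
ee_rot: [[-0.196, -0.981, 0.001], [-0.981, 0.196, -0.0], [-0.0, -0.001, -1.0]]
wrist_force: [0.0, -0.3, -0.2]
gripper_width: 1.0
gripper_force: 0.0
1.8667 [ 0.3727 -0.2948  0.4052] [[-0.1961 -0.9806  0.0011]
 [-0.9806  0.1961 -0.0001]
 [-0.0002 -0.0011 -1.    ]]
[[ 0.0009 -0.9638 -0.2667  0.0723]
 [ 1.      0.0012 -0.0009 -0.0003]
 [ 0.0012 -0.2667  0.9638  0.0208]
 [ 0.      0.      0.      1.    ]]
168.69175422177736 [-375.7902  -69.9555    0.3124]
```

```bash
python3 -m creep '[[1,-347,-115,0,0,0,-11.3],[1,-347,-115,0,0,0,-11.3],[1,-347,-115,0,0,0,-11.3],[1,-347,-115,0,0,0,-11.3],[1,-347,-115,0,0,0,-11.3],[1,-347,-115,0,0,0,-11.3],[1,-347,-115,0,0,0,-11.3],[1,-347,-115,0,0,0,-11.3]]'
python3 -m creep '[[1,-13,-5,0,0,0,0],[1,-13,-5,0,0,0,0],[1,-13,-5,0,0,0,0]]'
cat > w.py <<'E'
from h import *
import sys
np.set_printoptions(precision=4,suppress=True)
s=r.sense(); p,d,C,M=look("wrist",sys.argv[1])
print(s["tcp_pos"],"f",M[0],M[3])
for t in sys.argv[2:]:
    for o in vision.cut_out("wrist",t)[:1]:
        m=o["region"]&(d>0); X=C[m]
        if len(X)<5: continue
        print(t,round(o["conf"],2),np.round(o["uv"]),m.sum(),np.median(X,0))
        h=X[:,2]
        for lo,hi in((.005,.03),(.03,.045),(.045,.06),(.06,.09),(.09,.11),(.13,.17)):
            k=(h>lo)&(h<hi)
            if k.sum()>40:
                c,sz,a=cv2.minAreaRect((X[k][:,:2]*1000).astype(np.float32)); print("  z",lo,hi,k.sum(),np.round(c,1),np.round(sz,1),round(a,2),np.round(np.median(X[k],0),4))
np.save("C.npy",C)
E
python3 w.py w1 jig cover cover_handle fence stop hook
```

```text
time_s: 2.53
tcp_pos: [0.5397, -0.0069, 0.4052]
ee_rot: [[-0.007, -1.0, 0.001], [-1.0, 0.007, 0.0], [-0.0, -0.001, -1.0]]
wrist_force: [0.9, -0.6, 0.8]
gripper_width: 0.996
gripper_force: 0.0
time_s: 2.78
tcp_pos: [0.5443, 0.0045, 0.4044]
ee_rot: [[-0.006, -1.0, -0.001], [-1.0, 0.006, -0.0], [0.0, 0.001, -1.0]]
wrist_force: [-0.5, -0.1, -0.1]
gripper_width: 1.002
gripper_force: 0.0
[0.5443 0.0045 0.4044] f 294.4442203236024 [[-1.      0.0053  0.0016  0.5441]
 [ 0.0055  0.9639  0.2662 -0.0678]
 [-0.0002  0.2662 -0.9639  0.3836]
 [ 0.      0.      0.      1.    ]]
jig 0.61 [297.  95.] 31591 [ 0.562  -0.0906  0.0144]
  z 0.005 0.03 17382 [557.9 -37.8] [312.  160.4] 87.75 [ 0.548  -0.0506  0.0132]
  z 0.03 0.045 9526 [567.7 -41.3] [290.4 124.2] 87.5 [ 0.5519 -0.1381  0.0408]
  z 0.045 0.06 1319 [578.7 -32.1] [ 73.1 258.1] 2.91 [0.5981 0.0177 0.0491]
  z 0.06 0.09 238 [ 620.3 -146. ] [27.   1.2] 87.74 [ 0.6202 -0.1469  0.0767]
  z 0.09 0.11 265 [ 620.4 -144. ] [29.6  5.5] 78.07 [ 0.6203 -0.1435  0.1007]
  z 0.13 0.17 2487 [ 578.6 -130.7] [97.7 47.3] 1.89 [ 0.615  -0.1152  0.1488]
cover 0.
[... 837 characters left out ...]
 0.5582 -0.0124  0.0215]
  z 0.03 0.045 77 [561.5 -12. ] [ 8.8 44.6] 75.85 [ 0.5623 -0.0124  0.038 ]
  z 0.045 0.06 392 [563.   -6.5] [12.1 43.9] 87.78 [ 0.5618 -0.0072  0.0491]
hook 0.91 [228.  41.] 3863 [ 0.62   -0.1283  0.1434]
  z 0.005 0.03 339 [ 620.  -144.2] [41.2 20.8] 77.57 [ 0.618  -0.1478  0.0191]
  z 0.03 0.045 102 [ 575.7 -135.7] [29.7 96.8] 79.19 [ 0.6201 -0.1447  0.0402]
  z 0.045 0.06 78 [ 620.2 -148.6] [21.2  0.8] 88.35 [ 0.6202 -0.148   0.0537]
  z 0.06 0.09 233 [ 620.3 -145.8] [26.6  1.2] 87.74 [ 0.6203 -0.1464  0.0764]
  z 0.09 0.11 263 [ 620.4 -144. ] [29.6  5.5] 78.07 [ 0.6203 -0.1435  0.1008]
  z 0.13 0.17 2484 [ 578.9 -130.7] [98.2 47.3] 1.89 [ 0.6159 -0.1152  0.1488]
```

View pics/w1.png

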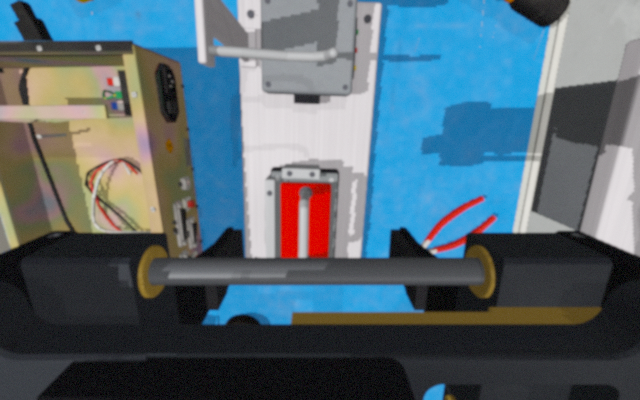

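Wrist view: cover (303,220), stop (299,172), hook (270,50), fence left of the plate. The jig yaw comes out at about -2.2°. I'll now refine the jig origin.

```bash
python3 - <<'E'
from h import *
np.set_printoptions(precision=1,suppress=True)
C=np.load("C.npy").reshape(-1,3)*1000
t=np.radians(-2.24);R=np.array([[np.cos(t),-np.sin(t)],[np.sin(t),np.cos(t)]])
J=np.c_[(C[:,:2]-[558.3,-24])@R,C[:,2]]
def q(n,x,y,z):
    k=(J[:,0]>x[0])&(J[:,0]<x[1])&(J[:,1]>y[0])&(J[:,1]<y[1])&(J[:,2]>z[0])&(J[:,2]<z[1]);X=J[k]
    print(n,k.sum(),np.percentile(X,[1,50,99],0) if k.sum() else "")
q("pod top",(-70,60),(-200,-30),(38,46))
q("base",(-100,100),(-60,10),(10,18))
q("prongL",(-30,60),(-140,-60),(130,170))
q("prongLshank",(15,50),(-140,-60),(130,170))
q("upright",(60,80),(-200,-60),(100,165))
q("stoptop",(-20,30),(0,40),(47,53))
q("fencetop",(30,60),(30,150),(47,53))
q("bartop",(-20,20),(40,130),(98,108))
for n in("scene","side"):
    p,d,K,M=look(n);K=K.reshape(-1,3)*1000;J=np.c_[(K[:,:2]-[558.3,-24])@R,K[:,2]]
    print(n);q("base",(-75,-55),(-200,200),(9,20));q("basehi",(-10,10),(150,200),(9,20));q("pod",(-60,60),(-190,-50),(38,47));q("bartop",(-20,20),(20,160),(98,108));q("prongs",(-35,60),(-180,-60),(130,170))
E
```

```text
pod top 7851 [[ -48.7 -159.3   38.7]
 [  -1.7 -121.8   41. ]
 [  48.   -71.5   42.9]]
base 7495 [[-77.7 -59.4  11.3]
 [  0.1 -26.3  13.1]
 [ 77.8   9.2  14.9]]
prongL 1242 [[-24.3 -92.4 140.1]
 [ 18.1 -88.5 146.2]
 [ 59.1 -85.6 159.6]]
prongLshank 509 [[ 15.3 -92.5 141.5]
 [ 32.4 -88.7 146.4]
 [ 49.6 -85.7 150.9]]
upright 1738 [[  61.1 -130.3  101.1]
 [  66.7 -106.1  149.4]
 [  71.9  -79.4  159.3]]
stoptop 706 [[-19.5  11.8  47.1]
 [  3.7  22.3  48.7]
 [ 25.9  39.8  52.1]]
fencetop 757 [[ 34.1  30.8  47.1]
 [ 39.8  73.5  49.2]
 [ 46.1 123.1  50.9]]
bartop 485 [[ -7.2  40.4  98.1]
 [ -2.5  67.8 101.4]
 [  2.4  96.2 103.5]]
scene
base 578 [[ -74.7 -167.1   12.5]
 [ -65.1   25.    17.5]
 [ -55.3  162.4   19.9]]
basehi 41 [[ -9.1 150.4  10.1]
 [ -0.4 158.4  16.1]
 [  9.4 163.9  19.1]]
pod 594 [[ -53.2 -165.8   38.6]
 [  -8.4 -112.1   45. ]
 [  45.9  -70.5   46.9]]
bartop 115 [[-10.3  38.9  98.9]
 [ -6.5  85.3 104.1]
 [ -0.6 128.7 107.7]]
prongs 123 [[ -26.9 -150.9  142.6]
 [   3.1  -92.5  149.8]
 [  58.5  -84.9  163.6]]
side
base 446 [[ -74.7 -160.4   10.5]
 [ -65.    34.1   13.9]
 [ -55.2  165.4   17. ]]
basehi 38 [[ -9.  150.1   9.7]
 [  0.4 161.4  13.9]
 [  9.4 166.4  17.3]]
pod 478 [[ -52.3 -161.7   38.6]
 [  -4.  -110.    41.7]
 [  44.8  -67.5   44.7]]
bartop 68 [[-10.4  44.9  98.5]
 [ -6.1  91.1 101.7]
 [ -0.8 128.3 104.9]]
prongs 140 [[ -27.5 -149.8  138.5]
 [  10.   -89.9  145.2]
 [  57.   -82.9  159.2]]
```

```bash
python3 -m creep '[[1,-55.5,-14.5,40,0,0,1.9],[1,-55.5,-14.5,60,0,0,1.9],[1,-55.5,-14.5,90,0,0,1.9],[1,-55.5,-14.5,120,0,0,1.9],[1,-55.5,-14.5,143,0,0,1.9],[1,-55.5,-14.5,143,0,0,1.9],[1,-55.5,-14.5,143,0,0,1.9]]'
python3 -m creep '[[-1,0,0,0,0,0,0],[-1,0,0,0,0,0,0],[-1,0,0,0,0,0,0],[-1,0,0,0,0,0,0],[-1,0,0,0,0,0,0],[-1,0,0,0,0,0,0],[-1,0,0,0,0,0,0],[-1,0,0,0,0,0,0]]'
```

```text
time_s: 3.82
tcp_pos: [0.5593, 0.0592, 0.2611]
ee_rot: [[-0.041, -0.999, -0.002], [-0.999, 0.041, -0.001], [0.001, 0.002, -1.0]]
wrist_force: [0.6, 0.4, 0.1]
gripper_width: 1.004
gripper_force: 0.0
time_s: 4.48
tcp_pos: [0.5592, 0.0594, 0.2618]
ee_rot: [[-0.041, -0.999, 0.0], [-0.999, 0.041, 0.0], [-0.0, -0.0, -1.0]]
wrist_force: [0.2, 0.2, -0.7]
gripper_width: 0.48
gripper_force: 0.0
```

```bash
python3 -m creep '[[-1,0,0,0,0,0,0],[-1,0,0,0,0,0,0],[-1,0,0,0,0,0,0],[-1,0,0,0,0,0,0],[-1,0,0,0,0,0,0],[-1,0,0,-6,0,0,0],[-1,0,0,-20,0,0,0],[-1,0,0,-20,0,0,0]]'
```

```text
time_s: 5.15
tcp_pos: [0.56, 0.0596, 0.2841]
ee_rot: [[-0.04, -0.999, 0.004], [-0.999, 0.04, 0.001], [-0.001, -0.004, -1.0]]
wrist_force: [1.8, -1.1, -0.2]
gripper_width: 0.103
gripper_force: 30.0
```

```bash
python3 -m creep '[[-1,0,10,-30,0,0,0],[-1,0,40,-58,0,0,0],[-1,0,75,-58,0,0,0],[-1,35,75,-58,0,0,0],[-1,70,75,-58,0,0,0],[-1,105,75,-58,0,0,0],[-1,140,75,-58,0,0,0],[-1,175,75,-58,0,0,0]]'
python3 -m creep '[[-1,26,0,0,0,0,0],[-1,26,0,0,0,0,0],[-1,26,0,0,0,0,0]]'; python3 w.py w2 cover_handle hook; python3 - <<'E'
from h import *
look("scene","s2")
E
```

```text
time_s: 5.82
tcp_pos: [0.4765, -0.1137, 0.3398]
ee_rot: [[-0.04, -0.999, 0.001], [-0.999, 0.04, 0.0], [-0.0, -0.001, -1.0]]
wrist_force: [2.2, -0.1, -1.4]
gripper_width: 0.105
gripper_force: 30.0
time_s: 6.07
tcp_pos: [0.4756, -0.1396, 0.3394]
ee_rot: [[-0.044, -0.999, -0.0], [-0.999, 0.044, 0.0], [-0.0, 0.0, -1.0]]
wrist_force: [-0.3, 0.1, -1.2]
gripper_width: 0.1
gripper_force: 30.0
[ 0.4756 -0.1396  0.3394] f 294.4442203236024 [[-0.9991  0.0416  0.0124  0.4727]
 [ 0.0434  0.9629  0.2665 -0.2119]
 [-0.0008  0.2668 -0.9638  0.3186]
 [ 0.      0.      0.      1.    ]]
cover_handle 0.87 [316. 190.] 8462 [ 0.4747 -0.1669  0.1272]
  z 0.13 0.17 205 [ 471.3 -168.7] [41.1 20.2] 86.51 [ 0.4729 -0.1868  0.1542]
hook 0.76 [114. 204.] 6918 [ 0.6194 -0.1575  0.1422]
  z 0.005 0.03 370 [ 668.  -147.5] [ 39.4 112.7] 86.58 [ 0.619  -0.1521  0.0196]
  z 0.03 0.045 153 [ 670.5 -120.6] [150.3  64.5] 41.5 [ 0.6203 -0.1408  0.0381]
  z 0.045 0.06 172 [ 620.2 -145.4] [ 4.2 29.4] 2.74 [ 0.6203 -0.1404  0.0525]
  z 0.06 0.09 489 [ 620.4 -145.1] [ 3.3 30.1] 0.33 [ 0.6202 -0.1418  0.0775]
  z 0.09 0.11 556 [ 620.2 -145.5] [ 6.3 28.9] 8.09 [ 0.62   -0.1446  0.1012]
  z 0.13 0.17 4344 [ 579.  -140.4] [77.5 97.9] 83.61 [ 0.6187 -0.1701  0.1476]
```

View pics/w2.png

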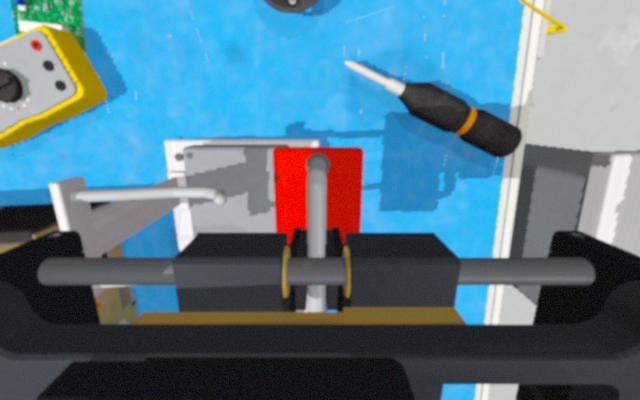

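```bash
python3 -m creep '[[-1,0,-20,0,0,0,0],[-1,0,-40,0,0,0,0],[-1,0,-60,0,0,0,0],[-1,0,-75,0,0,0,0],[-1,0,-86,0,0,0,0],[-1,0,-86,0,0,0,0],[-1,0,-86,8,0,0,0],[-1,0,-86,14,0,0,0]]'
python3 -m creep '[[-1,0,0,4,0,0,0],[-1,0,0,9,0,0,0],[-1,0,0,13,0,0,0],[-1,0,0,13,0,0,0]]'; python3 w.py w3 cover_handle hook
```

```text
time_s: 6.93
tcp_pos: [0.5612, -0.1412, 0.3249]
ee_rot: [[-0.04, -0.999, -0.001], [-0.999, 0.04, 0.001], [-0.001, 0.001, -1.0]]
wrist_force: [0.9, -0.2, -2.3]
gripper_width: 0.102
gripper_force: 30.0
time_s: 7.27
tcp_pos: [0.5616, -0.1419, 0.312]
ee_rot: [[-0.041, -0.999, -0.001], [-0.999, 0.041, 0.0], [-0.0, 0.001, -1.0]]
wrist_force: [0.9, -0.2, -1.1]
gripper_width: 0.103
gripper_force: 30.0
[ 0.5616 -0.1419  0.312 ] f 294.4442203236024 [[-0.9992  0.0388  0.0108  0.5589]
 [ 0.0402  0.963   0.2663 -0.2142]
 [-0.0001  0.2665 -0.9638  0.2913]
 [ 0.      0.      0.      1.    ]]
cover_handle 0.76 [315. 187.] 7497 [ 0.5609 -0.1723  0.0999]
  z 0.09 0.11 5131 [ 560.6 -163.9] [64.6 60. ] 87.57 [ 0.5559 -0.1754  0.0993]
  z 0.13 0.17 2263 [ 566.1 -152.2] [75.9 40.3] 71.05 [ 0.5613 -0.1641  0.1519]
hook 0.8 [242. 203.] 4746 [ 0.617  -0.1709  0.146 ]
  z 0.005 0.03 372 [ 620.5 -145.4] [39.1 17.1] 86.82 [ 0.6178 -0.1558  0.0193]
  z 0.03 0.045 91 [ 565.5 -150.6] [114.7  30.1] 5.38 [ 0.62   -0.1538  0.0376]
  z 0.045 0.06 103 [ 620.1 -145.6] [ 4.4 29.1] 6.0 [ 0.6203 -0.1534  0.0524]
  z 0.06 0.09 263 [ 620.2 -145.6] [ 5.7 29.8] 8.33 [ 0.6202 -0.143   0.0746]
  z 0.09 0.11 177 [ 619.9 -147. ] [20.4  0.9] 87.06 [ 0.6198 -0.1478  0.1008]
  z 0.13 0.17 3481 [ 577.  -163.8] [30.5 97.2] 83.5 [ 0.6007 -0.1727  0.149 ]
```

View pics/w3.png

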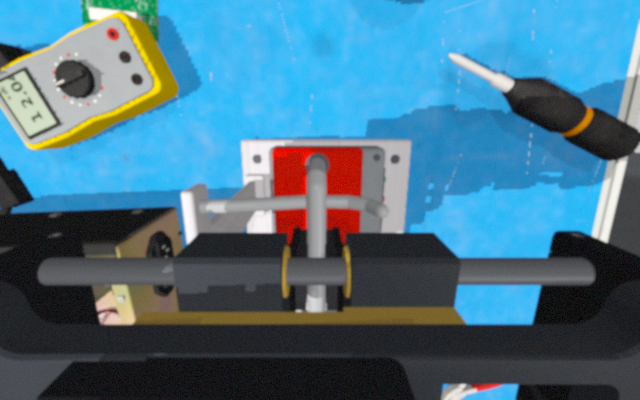

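Cover bar sits over the prong between its tip (383,210) and the upright (195,215). Lowering slightly and releasing.

```bash
python3 -m creep '[[-1,0,0,1.5,0,0,0],[-0.1,0,0,1.5,0,0,0],[-0.1,0,0,1.5,0,0,0],[-0.1,0,0,1.5,0,0,0],[-0.1,0,0,1.5,0,0,0],[-0.1,0,0,1.5,0,0,0],[-0.1,0,0,1.5,0,0,0],[-0.1,0,0,1.5,0,0,0]]'
python3 -m creep '[[-0.1,0,0,-10,0,0,0],[-0.1,0,0,-25,0,0,0],[-0.1,0,0,-50,0,0,0],[-0.1,0,0,-80,0,0,0],[-0.1,0,0,-80,0,0,0]]'; python3 w.py w4 cover_handle cover
```

```text
time_s: 8.08
tcp_pos: [0.562, -0.1419, 0.3113]
ee_rot: [[-0.041, -0.999, 0.0], [-0.999, 0.041, -0.0], [0.0, -0.0, -1.0]]
wrist_force: [0.4, -0.1, -0.1]
gripper_width: 0.438
gripper_force: 0.0
time_s: 8.5
tcp_pos: [0.5633, -0.1422, 0.3987]
ee_rot: [[-0.04, -0.999, 0.013], [-0.999, 0.04, -0.003], [0.002, -0.013, -1.0]]
wrist_force: [0.4, -0.1, 1.1]
gripper_width: 0.456
gripper_force: 0.0
[ 0.5633 -0.1422  0.3987] f 294.4442203236024 [[-0.9991  0.0336  0.0239  0.561 ]
 [ 0.0387  0.9638  0.2638 -0.2146]
 [-0.0142  0.2645 -0.9643  0.3781]
 [ 0.      0.      0.      1.    ]]
cover_handle 0.92 [319. 190.] 5701 [ 0.5625 -0.1485  0.0994]
  z 0.09 0.11 4341 [ 562.6 -142.4] [106.9  60.1] 87.89 [ 0.5578 -0.1478  0.099 ]
  z 0.13 0.17 1333 [ 557.  -145.9] [88.1 24.3] 88.48 [ 0.5629 -0.15    0.1516]
cover 0.95 [321. 193.] 5774 [ 0.5624 -0.1489  0.0994]
  z 0.09 0.11 4347 [ 562.6 -142.4] [106.9  60.1] 87.89 [ 0.558  -0.1479  0.099 ]
  z 0.13 0.17 1343 [ 555.6 -147. ] [40.7 87.3] 8.45 [ 0.5629 -0.1506  0.1516]
```

```bash
python3 -m creep '[[0.6,-300,20,0,0,0,0],[0.6,-300,20,0,0,0,0],[0.6,-300,20,0,0,0,0],[0.6,-300,20,0,0,0,0],[0.6,-300,20,0,0,0,0],[0.6,-300,20,0,0,0,0],[0.6,-300,20,0,0,0,0],[0.6,-300,20,0,0,0,0]]'
python3 -m creep '[[0.6,-210,10,0,0,0,0],[0.6,-210,10,0,0,0,0],[0.6,-210,10,0,0,0,0],[0.6,-210,10,0,0,0,0],[0.6,-210,10,0,0,0,0],[0.6,-210,10,0,0,0,0],[0.6,-210,10,0,0,0,0]]'; python3 w.py w5 module module_sink_centre
```

```text
time_s: 9.32
tcp_pos: [0.5538, 0.1635, 0.3898]
ee_rot: [[-0.036, -0.999, -0.001], [-0.999, 0.036, -0.0], [0.0, 0.001, -1.0]]
wrist_force: [-0.5, -0.4, 0.6]
gripper_width: 0.794
gripper_force: 0.0
time_s: 9.9
tcp_pos: [0.5525, 0.371, 0.3888]
ee_rot: [[-0.038, -0.999, -0.003], [-0.999, 0.038, -0.003], [0.003, 0.003, -1.0]]
wrist_force: [-0.7, -0.6, -0.7]
gripper_width: 0.801
gripper_force: 0.0
[0.5525 0.371  0.3888] f 294.4442203236024 [[-0.9993  0.0363  0.0084  0.55  ]
 [ 0.0373  0.9638  0.2638  0.2986]
 [ 0.0015  0.264  -0.9645  0.3682]
 [ 0.      0.      0.      1.    ]]
module 0.59 [313. 140.] 5411 [0.5554 0.3236 0.0076]
  z 0.005 0.03 2553 [556.1 327.5] [116.  68.] 63.16 [0.555  0.3221 0.0124]
  z 0.03 0.045 700 [556.1 327.4] [49.7 35.8] 63.03 [0.5552 0.3269 0.0389]
module_sink_centre 0.73 [311. 137.] 5394 [0.5554 0.3236 0.0075]
  z 0.005 0.03 2533 [556.2 327.6] [115.4  68. ] 63.18 [0.5553 0.3222 0.0125]
  z 0.03 0.045 700 [556.1 327.4] [49.7 35.8] 63.03 [0.5552 0.3269 0.0389]
```

View pics/w5.png

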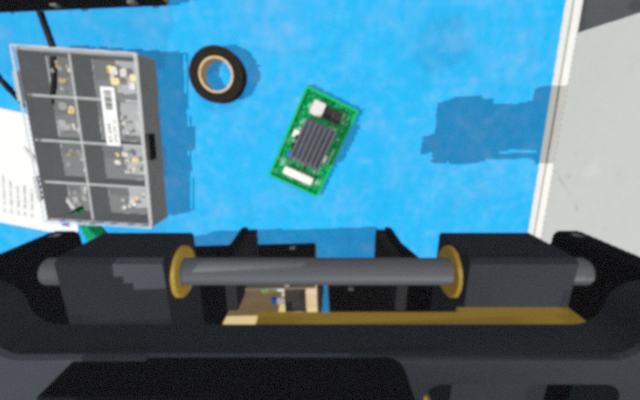

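```bash
python3 -m creep '[[1,43,-5,30,0,0,24.7],[1,43,-5,65,0,0,24.7],[1,43,-5,100,0,0,24.7],[1,43,-5,130,0,0,24.7],[1,43,-5,160,0,0,24.7],[1,43,-5,160,0,0,24.7]]'; python3 - <<'E'
from h import *
s=r.sense();R=np.array(s["ee_rot"]);print(s["tcp_pos"],np.degrees(np.arctan2(R[1,1],R[0,1])),R.T@(np.array([.5561,.3275,.192])-s["tcp_pos"])*1000)
E
```

```text
time_s: 10.55
tcp_pos: [0.5546, 0.3221, 0.225]
ee_rot: [[-0.458, -0.889, -0.011], [-0.889, 0.458, -0.008], [0.012, 0.006, -1.0]]
wrist_force: [-1.4, -1.0, -1.8]
gripper_width: 0.994
gripper_force: 0.0
[0.5545819  0.32213423 0.22502767] 152.71535441108918 [-5.85452746  0.91947082 32.96668233]
```

```bash
python3 -m creep '[[1,-3,0.5,20,0,0,0.3],[1,-3,0.5,20,0,0,0.3],[1,-3,0.5,20,0,0,0.3]]'; python3 - <<'E'
from h import *
s=r.sense();R=np.array(s["ee_rot"]);print(s["tcp_pos"],np.degrees(np.arctan2(R[1,1],R[0,1])),R.T@(np.array([.5561,.3275,.192])-s["tcp_pos"])*1000)
E
```

```text
time_s: 10.8
tcp_pos: [0.5575, 0.3279, 0.2122]
ee_rot: [[-0.46, -0.888, -0.0], [-0.888, 0.46, -0.0], [0.0, -0.0, -1.0]]
wrist_force: [0.6, 0.7, -0.1]
gripper_width: 0.999
gripper_force: 0.0
[0.55745888 0.32789888 0.21222127] 152.61483314696852 [ 0.97149955  1.02688446 20.22144722]
```

```bash
python3 -m creep '[[1,1,1,12,0,0,-0.5],[1,1,1,20,0,0,-0.5],[1,1,1,20,0,0,-0.5],[-1,1,1,20,0,0,-0.5],[-1,1,1,20,0,0,-0.5],[-1,1,1,20,0,0,-0.5],[-1,1,1,20,0,0,-0.5],[-1,1,1,20,0,0,-0.5]]'
python3 -m creep '[[-1,0,0,0,0,0,0],[-1,0,0,0,0,0,0],[-1,0,0,0,0,0,0],[-1,0,0,0,0,0,0],[-1,0,0,0,0,0,0]]'
```

```text
time_s: 11.47
tcp_pos: [0.5558, 0.3283, 0.1917]
ee_rot: [[-0.452, -0.892, 0.001], [-0.892, 0.452, 0.0], [-0.001, -0.0, -1.0]]
wrist_force: [-0.8, 0.2, 0.9]
gripper_width: 0.708
gripper_force: 0.9
time_s: 11.88
tcp_pos: [0.5557, 0.3282, 0.1911]
ee_rot: [[-0.452, -0.892, -0.0], [-0.892, 0.452, -0.0], [0.0, 0.0, -1.0]]
wrist_force: [-0.3, -0.7, 1.5]
gripper_width: 0.409
gripper_force: 30.0
```

```bash
python3 -m creep '[[-1,0,0,-15,0,0,0],[-1,0,0,-40,0,0,0],[-1,15,-7,-65,0,0,-4],[-1,46,-22,-80,0,0,-10],[-1,77,-37,-80,0,0,-16],[-1,110,-54,-80,0,0,-21],[-1,143,-70,-80,0,0,-24.6],[-1,176,-86,-80,0,0,-24.6]]'
python3 - <<'E'
from h import *
s=r.sense();R=np.array(s["ee_rot"]);print(s["gripper_width"],s["wrist_force"])
E
```

```text
time_s: 12.55
tcp_pos: [0.5523, 0.1307, 0.2709]
ee_rot: [[-0.037, -0.999, -0.001], [-0.999, 0.037, -0.0], [0.0, 0.001, -1.0]]
wrist_force: [0.1, -0.5, -2.9]
gripper_width: 0.409
gripper_force: 30.0
0.40920941147156 [ 0.11968743 -0.54631245 -2.90582977]
```

```bash
python3 -m creep '[[-1,31,0,0,0,0,0],[-1,63,-1,0,0,0,0],[-1,63,-1,10,0,0,0],[-1,63,-1,25,0,0,0],[-1,63,-1,25,0,0,0],[-1,63,-1,25,0,0,0]]'
cat > m.py <<'E'
from h import *
import sys
np.set_printoptions(precision=4,suppress=True)
s=r.sense();R=np.array(s["ee_rot"]);print(s["tcp_pos"],np.degrees(np.arctan2(R[1,1],R[0,1])),s["wrist_force"])
p,d,C,M=look("wrist",sys.argv[1])
C=C.reshape(-1,3)*1000;t=np.radians(-2.24);Rj=np.array([[np.cos(t),-np.sin(t)],[np.sin(t),np.cos(t)]])
J=np.c_[(C[:,:2]-[593.2,-1.7])@Rj,C[:,2]].reshape(400,640,3)
for n in("module","stop","fence"):
    for o in vision.cut_out("wrist",n)[:1]:
        X=J[o["region"]&(d>0)]
        print(n,o["conf"],len(X))
        for lo,hi in((38,47),(47,53),(53,70)):
            k=(X[:,2]>lo)&(X[:,2]<hi)
            if k.sum()>30: print(lo,k.sum(),np.percentile(X[k],[1,50,99],0).round(1).tolist(),cv2.minAreaRect(X[k][:,:2].astype(np.float32)))
E
python3 m.py w6
```

```text
time_s: 13.05
tcp_pos: [0.5511, 0.0692, 0.2453]
ee_rot: [[-0.04, -0.999, -0.003], [-0.999, 0.04, -0.001], [0.001, 0.003, -1.0]]
wrist_force: [0.2, -0.3, -0.6]
gripper_width: 0.408
gripper_force: 30.0
[0.5511 0.0692 0.2453] 177.73343712910847 [ 0.1843 -0.319  -0.5501]
module 0.85 14523
53 10109 [[-77.9, 10.3, 56.9], [-46.6, 36.5, 60.5], [-11.4, 111.0, 69.9]] ((-44.72516632080078, 64.4288330078125), (68.15320587158203, 108.86527252197266), 0.18119843304157257)
stop 0.9 1593
47 1578 [[-51.7, -11.3, 47.5], [-31.1, -5.8, 49.3], [-9.6, 0.3, 51.7]] ((-30.716896057128906, -5.5241312980651855), (43.26005172729492, 11.65645694732666), 0.020054258406162262)
fence 0.91 2504
38 405 [[-0.6, 2.2, 38.5], [-0.2, 39.8, 43.0], [7.4, 84.6, 46.9]] ((-0.04561525583267212, 43.62273406982422), (9.583331108093262, 84.46891021728516), 6.366830348968506)
47 2089 [[-0.4, 3.1, 47.3], [5.1, 32.7, 49.2], [11.3, 72.1, 51.4]] ((5.652109622955322, 43.00651168823242), (12.480233192443848, 80.95714569091797), 0.024309106171131134)
```

View pics/w6.png

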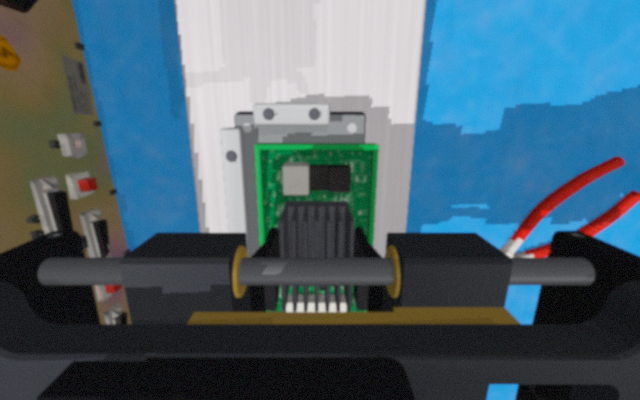

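Wrist view: module held square over the plate, stop at (290,113), fence at (232,160); the module edge gap is about 10 mm to each. Lower and slide in.

```bash
python3 -m creep '[[-1,0,0,6,0,0,0],[-1,0,0,11,0,0,0],[-1,0,0,14,0,0,0],[-1,3,-3,15,0,0,0],[-1,6,-6.5,15,0,0,0],[-1,8,-9,15,0,0,0],[-1,8,-9,15,0,0,0]]'
python3 -m creep '[[-1,1,-1,1,0,0,0],[-1,2,-2,2,0,0,0],[-1,2,-2,2,0,0,0],[-1,2,-2,2,0,0,0]]'
```

```text
time_s: 13.83
tcp_pos: [0.5606, 0.0605, 0.2312]
ee_rot: [[-0.04, -0.999, 0.0], [-0.999, 0.04, -0.0], [0.0, -0.0, -1.0]]
wrist_force: [-0.1, 0.1, -1.2]
gripper_width: 0.413
gripper_force: 30.0
time_s: 14.17
tcp_pos: [0.5611, 0.0591, 0.2293]
ee_rot: [[-0.04, -0.999, -0.003], [-0.999, 0.04, 0.0], [-0.0, 0.003, -1.0]]
wrist_force: [-5.3, 3.2, 2.8]
gripper_width: 0.412
gripper_force: 30.0
```

```bash
python3 -m creep '[[-1,0,0,1.5,0,0,0],[-1,0.3,-0.5,3,0,0,0],[-1,0.5,-1,4,0,0,0],[-1,0.5,-1,4,0,0,0],[-1,0.5,-1,4,0,0,0]]'
```

```text
time_s: 14.58
tcp_pos: [0.5614, 0.0589, 0.227]
ee_rot: [[-0.04, -0.999, -0.004], [-0.999, 0.04, 0.0], [0.0, 0.004, -1.0]]
wrist_force: [-11.0, 6.4, 14.2]
gripper_width: 0.41
gripper_force: 30.0
```

```bash
python3 -m creep '[[-1,0.5,-0.5,1.5,0,0,0],[-1,0.5,-0.5,1.5,0,0,0],[-1,0.5,-0.5,1.5,0,0,0]]'; sed -i 's/((38,47),(47,53),(53,70))/((30,38),(38,47),(47,53),(53,70))/' m.py; python3 m.py w7; python3 w.py w8 cover
```

```text
time_s: 14.83
tcp_pos: [0.5615, 0.0588, 0.2269]
ee_rot: [[-0.04, -0.999, -0.005], [-0.999, 0.04, 0.0], [-0.0, 0.005, -1.0]]
wrist_force: [-15.8, 9.6, 23.0]
gripper_width: 0.415
gripper_force: 30.0
[0.5615 0.0588 0.2269] 177.73022570844773 [-15.8499   9.5904  22.9716]
module 0.94 14262
38 7622 [[-67.6, 0.8, 38.6], [-35.5, 22.4, 40.4], [-1.2, 101.3, 46.5]] ((-34.63556671142578, 54.30317687988281), (68.23860931396484, 108.45721435546875), 0.6213094592094421)
47 3049 [[-52.2, 11.0, 47.3], [-32.8, 37.3, 51.0], [-16.6, 100.6, 53.0]] ((-30.088943481445312, 56.437721252441406), (91.14617919921875, 45.04429244995117), 89.82628631591797)
53 1359 [[-51.4, 11.8, 53.0], [-29.1, 37.5, 60.0], [-16.1, 81.8, 69.8]] ((-29.46678924560547, 47.134647369384766), (71.49523162841797, 44.13930130004883), 87.62095642089844)
stop 0.95 2029
30 44 [[-54.9, -11.8, 30.2], [-44.8, -11.7, 35.1], [-31.3, -0.4, 37.8]] ((-44.25502014160156, -9.866230010986328), (8.783703804016113, 26.15596580505371), 63.52286148071289)
38 48 [[-51.9, -11.8, 38.1], [-22.2, -11.8, 41.5], [-10.3, 0.8, 45.5]] ((-31.542922973632812, -6.4225
[... 296 characters left out ...]
-0.3, 25.8, 45.0], [7.8, 59.8, 46.9]] ((-0.14513128995895386, 30.721277236938477), (8.300436973571777, 59.046295166015625), 7.94630765914917)
47 2060 [[-0.4, 2.7, 47.3], [4.7, 27.7, 49.2], [11.1, 61.9, 51.3]] ((5.5750627517700195, 33.233360290527344), (62.48796844482422, 12.270464897155762), 89.623779296875)
[0.5615 0.0588 0.2269] f 294.4442203236024 [[-0.9992  0.0381  0.0071  0.5589]
 [ 0.0386  0.963   0.2667 -0.0134]
 [ 0.0033  0.2667 -0.9638  0.2061]
 [ 0.      0.      0.      1.    ]]
cover 0.47 [306. 130.] 2028 [ 0.5628 -0.0066  0.0492]
  z 0.03 0.045 86 [563.2  -6. ] [12.6 48.1] 87.45 [ 0.5652 -0.0121  0.0381]
  z 0.045 0.06 1915 [562.6  -6.2] [11.4 43.9] 87.8 [ 0.5626 -0.0063  0.0493]
```

View pics/w7.png

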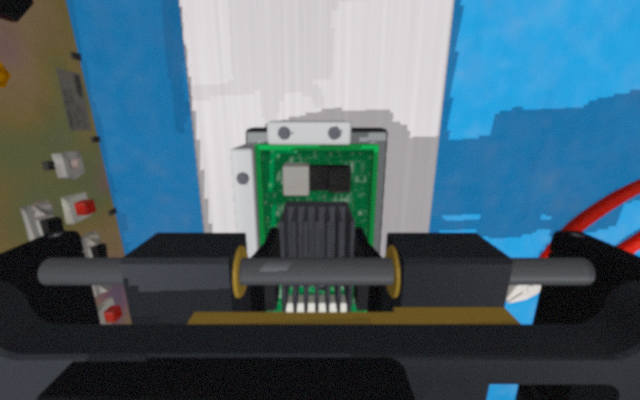

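```bash
python3 -m creep '[[-1,0,-1,-0.5,0,0,0],[-1,0,-2,-0.7,0,0,0],[-1,0,-2.5,-0.7,0,0,0],[-1,0,-2.5,-0.7,0,0,0],[-1,0,-2.5,-0.7,0,0,0],[-1,0,-2.5,-0.7,0,0,0]]'; python3 - <<'E'
from h import *
p,d,C,M=look("scene","s9")
for o in vision.cut_out("scene","cover")[:1]:
    X=C[o["region"]&(d>0)];print(o["conf"],o["uv"],np.median(X,0),np.percentile(X,[2,98],0))
E
```

```text
time_s: 15.63
tcp_pos: [0.5624, 0.0588, 0.2269]
ee_rot: [[-0.04, -0.999, -0.01], [-0.999, 0.04, 0.0], [0.0, 0.01, -1.0]]
wrist_force: [-20.7, 11.2, 24.3]
gripper_width: 0.41
gripper_force: 30.0
0.83 [339.6, 179.4] [ 0.55679551 -0.12666642  0.10384125] [[ 0.53036234 -0.18647707  0.09690244]
 [ 0.58793575 -0.08883567  0.15563138]]
```

View pics/s9.png

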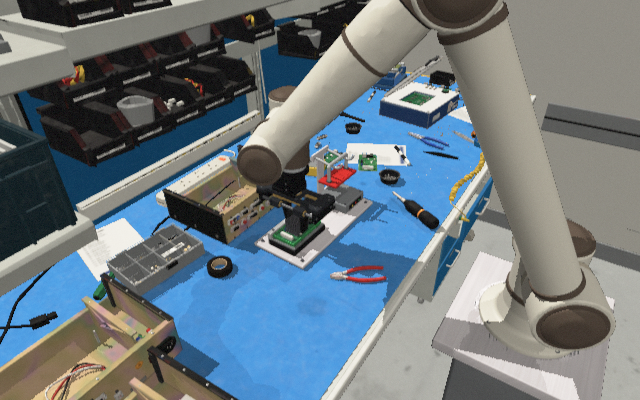

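Scene: cover hangs on the hook (335,175), module held in the nest (292,238), tape and cutters unmoved. Forces are steady, so I'm handing in.

```bash
python3 -c "
from station import r
print(r.finish_job())"
```

```text
the job is handed in; nothing more can be done
None
```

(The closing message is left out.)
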